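# Load the desiccant canister, shut the filament dry box and latch it tight

### The job

Stand the white desiccant canister with the blue cap upright in the empty left part of the filament dry box, beside the spool. Then swing the lid shut and turn its orange T-handle clockwise a quarter turn, fully home, so that the latch draws the lid down tight on its gasket. Leave the spool and the other things on the table where they are.

Things in the scene. Friction and masses are not known exactly. Their poses are not given: they have to be found in the camera images.
- drybox: Dark grey open-topped box fixed on the table, 180 (x) x 260 (y) x 110 mm high, walls and floor 6 mm. Origin at the centre of its underside; x points to the hinge side (away from the robot at yaw 0), y to its left, z up. A springy rubber gasket runs round the rim, standing some 14 mm above it at the front when free. A small steel strike sits inside the front wall at y = 0.
- bay (a point): Point on the inner floor of the box's empty left part where the canister stands well: (-20, 61, 6) mm in the box's frame, axes as the box's. The empty part reaches from y = -2 to 124 mm and x = -84 to 84 mm; a divider, its top 46 mm above the table, parts it from the spool on the right.
- hinge (a point): Middle of the lid's hinge axis, (90, 0, 118) mm in the box's frame, so 118 mm above the table; the axis runs along the box's y.
- lid (a joint): Lid angle (rad). 0: level, 1.57: upright; starts open at 1.55 to 1.75; stop at 1.85. Damped stiff hinge: 2 to 5 N at the free edge moves it; it stays open above about 1 rad and sinks shut slowly by itself below 0.9. Resting on the gasket it reads about 0.03; drawn tight by the latch, 0.005 to 0.01.
- lid_edge (a point): Middle of the lid's free edge, half-way through its thickness. The pale grey lid is a plate 190 mm from hinge to free edge, 270 mm wide along the hinge, 12 mm thick; its underside passes through the hinge axis. It turns with the lid.
- latch (a joint): T-handle angle (rad). 0: open, bar parallel to the hinge; grows clockwise seen from above with the lid shut; stop at 1.571, bar from front to back, pawl drawn up under the strike. Starts at 0 to 0.15; leave it there while the lid comes down. Needs up to 0.3 N m, stays where left, draws the lid 4 mm down at the handle, mostly in the second half of the turn.
- latch_grip (a point): Centre of the orange T-handle's bar, on its turning axis: 148 mm from the hinge axis, 42 mm above the lid's underside, half-way along the lid's width. Bar 84 long x 16 wide x 20 mm tall, with 20 mm of free height between it and the lid. The point's y runs along the bar, its z out of the lid along the turning axis.
- canister_mid (a point): Centre (half-way up) of the desiccant canister: white cylinder with blue cap and an orange-tan band, 46 mm across, 75 mm high, 120 g, standing on the table. z along its axis.
- jar: Bystander: amber jar with a steel cap, 54 mm across, 60 mm high. Origin at the centre of its underside.
- spray: Bystander: green can with a paper band, 48 mm across, 110 mm high. Origin at the centre of its underside.
- print: Bystander: yellow printed vase, 60 mm across, 80 mm high. Origin at the centre of its underside.
- spool: Bystander: filament spool lying in the right part of the box, black flanges and blue winding, 96 mm across, 50 mm high. Origin at the centre of its underside.
Things that resemble listed ones, but are neither listed nor needed, are in the scene too. Several things look just like the part that bears canister_mid: the one meant starts nearest to the robot's base.

How it is judged:
On the way, in this order (a step that is already met when the one before it is completed fails the run):
1. The canister stands upright on the floor of the box's empty left part, released, with the lid still open (x of canister_mid in the frame of drybox between -0.066 and 0.066 m and y of canister_mid in the frame of drybox between 0.015 and 0.11 m and z of canister_mid in the frame of drybox below 0.049 m and angle between canister_mid's own z axis and vertical below 0.15 rad and value of joint lid above 1 rad and contact force between the fingers and canister below 0.1 N), for 0.2 s.
2. The lid rests shut on its gasket with the latch still open, the canister inside (x of canister_mid in the frame of drybox between -0.066 and 0.066 m and y of canister_mid in the frame of drybox between 0.015 and 0.11 m and z of canister_mid in the frame of drybox below 0.049 m and angle between canister_mid's own z axis and vertical below 0.15 rad and value of joint lid below 0.045 rad and value of joint latch below 0.5 rad), for 0.2 s.
At the end, for the whole second after the job is handed in: The canister stands upright (within 0.15 rad) at rest on the floor of the left part of the box; the lid is drawn down on its gasket (lid below 0.014 rad, that is within 2.7 mm of level at its free edge) and the T-handle is turned home (above 1.4 rad) (x of canister_mid in the frame of drybox between -0.066 and 0.066 m and y of canister_mid in the frame of drybox between 0.015 and 0.11 m and z of canister_mid in the frame of drybox below 0.049 m and angle between canister_mid's own z axis and vertical below 0.15 rad and value of joint lid below 0.014 rad and value of joint latch above 1.4 rad and linear speed of canister below 0.02 m/s); the robot touches nothing.
It fails at once if The jar is moved by more than 40 mm or knocked over (distance of jar from where it was at the start of the episode above 0.04 m or angle between jar's own z axis and vertical above 0.5 rad).
It fails at once if The spray is moved by more than 40 mm or knocked over (distance of spray from where it was at the start of the episode above 0.04 m or angle between spray's own z axis and vertical above 0.5 rad).
It fails at once if The print is moved by more than 40 mm or knocked over (distance of print from where it was at the start of the episode above 0.04 m or angle between print's own z axis and vertical above 0.5 rad).
It fails at once if The spool in the box is moved by more than 40 mm or tipped up (distance of spool from where it was at the start of the episode above 0.04 m or angle between spool's own z axis and vertical above 0.5 rad).
It also fails if it takes over 72 s, if anything falls off the work surface, if the arm or the gripper's body presses on something with over 40 N, if the wrist force passes 120 N, or if a joint passes its speed limit or range.

### The arm

A 6-joint arm with a two-finger parallel gripper is mounted at the origin on the work surface. World frame = base frame: x ahead of the robot, y to its left, z up, the work surface at z = 0. Lengths are in m, angles in rad, forces in N, time in s.
With the tool pointing down it reaches from about 0.2 to 0.875 m from the base axis. Payload 3.4 kg.
Tool frame: the origin (TCP) lies on the mounting face of the last link; the fingertips stand 199 mm ahead of it and the grasp point (between the pads) lies 180 mm ahead of it; z points along the fingers, y is the direction in which the jaws open and shut (so a half turn about z gives the same grasp; the last joint's range is limited). The gripper opens to 94 mm and grips with 3 to 60 N. Pads are 16 mm wide; open, the fingers measure 119 mm over their backs; the gripper's body (75 mm by 177 mm) begins 78 mm behind the grasp point.
Start: joints at [1.218, 0.276, 1.505, -0, 1.361, -0.121], TCP at [0.132, 0.56, 0.405] pointing down, gripper open.
Joint ranges: [-2.89, 2.89], [-0.75, 2.08], [0.22, 2.7], [-1.18, 4.32], [0.11, 2.71], [-2.7, 2.7]. Speed limits (rad/s): [2.57, 2.57, 3.14, 3.14, 3.14, 3.14].

### API

Orientations are given as a unit quaternion [w, x, y, z].
In Python, from station import bot, optics, job gives the robot as it stands.
- The arm moves only by the shell command python3 -m handwheel 'ROWS' [FORCE]. ROWS is a JSON object of lists of equal length, an entry for each row: "angular": the turn, a rotation vector about the tool's x, y, z in rad, a list of three; "linear": the shift along the tool's x, y, z in m, a list of three; "grip": the finger opening in m, from 0 to 0.094. In form: {"angular": [[ax, ay, az], ...], "linear": [[x, y, z], ...], "grip": [grip, ...]}. A call has 1 to 10 rows; each row shifts and turns the commanded pose from where the row before left it, along the tool's axes as they then stand; what a row does not reach is not made up. A row lasts 1/8 s, in which the tool goes at most 62.5 mm and 10.7 degrees, less where a joint would pass 70% of its speed; a pose out of reach is approached as far as the arm can. A call is refused whole if a number of a shift passes 0.0625 or a number of a turn 0.188, either way. A call with a gripper value outside its range is refused whole. The fingers move at their own pace and stop on an object; FORCE is the grip in N (left out, the last holds). Time passes only in rows, so rows that do not move let the fingers close. It gives the time, the measured TCP pose, the force and the opening at its end, in the units of the state.
- bot.state(): the state, without advancing time (a new reading comes with each control period).
- optics.read_camera(name): name is "scene" or "top" or "wrist"; returns a dict with "image" (480x640x3 uint8, red, green, blue), "K" (3x3 intrinsics, pixels), "extrinsics" (4x4, takes a point from world to camera coordinates). Camera axes: x right, y down, z forward; pixel columns grow to the right and rows downward; lengths in m; the calibration is good to about 2 mm. A picture is of the moment at which its call begins. There is no depth.
- job.close_job(): hands the job in, once; it reports no verdict.
The state is a dict: "time": time; "joint_pos": joint angles; "dq": joint speeds; "tau": joint torques, N m; "tcp_pos": TCP position; "ee_rot": TCP orientation; "wrist_force": force on the tool from outside, world axes, zero at the start; "ft_torque": the same for the moment, N m; "opening": finger opening in m.
Only numpy, scipy, OpenCV 4.12 (cv2) and the standard library are available. Lean on these libraries where they do the work, as an engineer would, in place of code of your own. Each camera call takes 0.05 s, during which the arm holds its last target.

## Working session

There is one attempt and no reset: what is moved stays moved. The work goes in short steps, Python scripts to look and compute and a shell command to move; the robot and the scene stay as the last step left them, time stands still between calls to the robot, and variables do not carry over. Pictures are saved under pics/ and viewed, and the job is handed in when it is done.

```bash
ls; mkdir -p pics; python3 - <<'E'
from station import bot, optics, job
import cv2
print(bot.state())
for n in ["scene","top","wrist"]:
    r=optics.read_camera(n)
    cv2.imwrite(f"pics/{n}0.png",r["image"][:,:,::-1])
    print(n,r["K"].tolist(),r["extrinsics"].round(4).tolist())
E
```

```text
pics
{'time': 0.0, 'joint_pos': array([ 1.21801086e+00,  2.76574442e-01,  1.50610999e+00, -2.25597482e-06,
        1.36068352e+00, -1.21007188e-01]), 'dq': array([ 9.33305691e-04,  4.71843913e-04,  4.62082224e-05, -2.26311680e-03,
       -1.81902308e-04, -2.82260008e-04]), 'tau': array([ 8.74048437e-04, -4.04574680e+01, -2.37228978e+01,  7.03236298e-02,
        3.42095923e-02, -1.34095785e-04]), 'tcp_pos': array([0.13201994, 0.55942582, 0.40382537]), 'ee_rot': array([-2.07247060e-04,  1.15629627e-01,  9.93292002e-01, -8.63115710e-04]), 'wrist_force': array([-0.39281234,  0.01303523,  0.58278626]), 'ft_torque': array([-0.02328641,  0.03221265, -0.01675574]), 'opening': 0.09379337318525532}
scene [[443.7007787457006, 0.0, 318.0841919162738], [0.0, 443.7007787457006, 236.849159053003], [0.0, 0.0, 1.0]] [[-0.8829, 0.4695, 0.0115, 0.4494], [0.3137, 0.6077, -0.7296, -0.0776], [-0.3495, -0.6405, -0.6838, 1.3788], [0.0, 0.0, 0.0, 1.0]]
top [[471.6181619950943, 0.0, 322.3266120570222], [0.0, 471.6181619950943, 242.91594672796532], [0.0, 0.0, 1.0]] [[-0.0015, -1.0, 0.0029, 0.0134], [-0.987, 0.001, -0.1605, 0.518], [0.1604, -0.0031, -0.987, 1.1844], [0.0, 0.0, 0.0, 1.0]]
wrist [[369.75954497100435, 0.0, 318.7755086147549], [0.0, 369.75954497100435, 240.20078845395668], [0.0, 0.0, 1.0]] [[0.2306, 0.973, -0.002, -0.574], [0.935, -0.221, 0.2775, -0.0283], [0.2695, -0.0659, -0.9607, 0.3931], [0.0, 0.0, 0.0, 1.0]]
```

View pics/scene0.png

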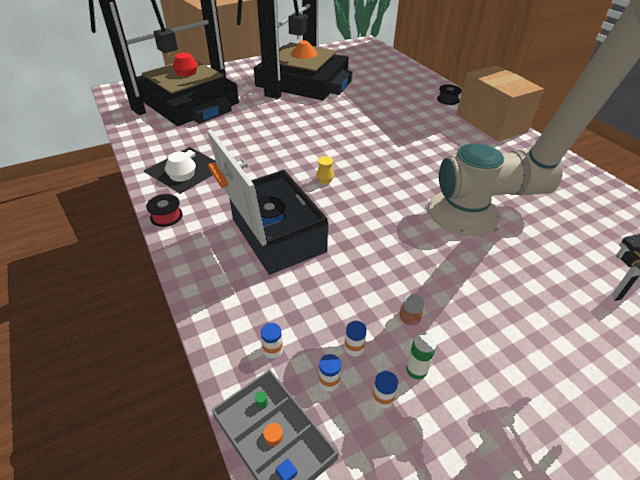

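View pics/top0.png

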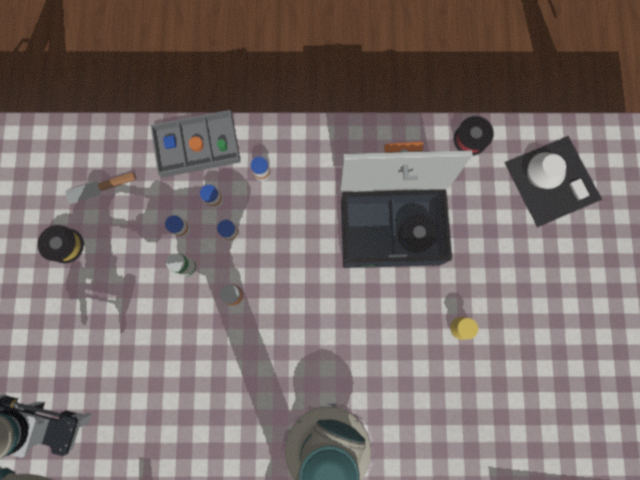

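View pics/wrist0.png

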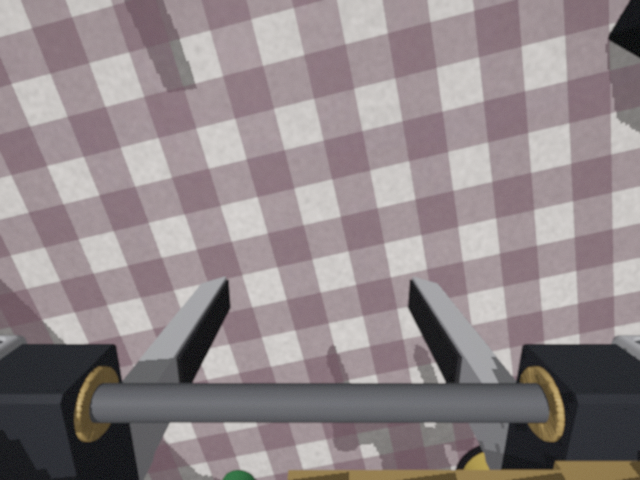

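Top view: four blue-capped canisters near (260,166), (209,194), (176,225), (227,229); box about (341–451, 190–266). The jar is at (233,295), the spray at (182,264) and the vase at (464,328). Next I locate them metrically.

```bash
cat > h.py <<'E'
import numpy as np, cv2
from scipy.spatial.transform import Rotation as R
def dep(c,uv,z):
    K,E=c["K"],c["extrinsics"]; Rm=E[:3,:3]; t=E[:3,3]
    o=-Rm.T@t; d=Rm.T@np.linalg.solve(K,[uv[0],uv[1],1.]); s=(z-o[2])/d[2]; return o+s*d
def proj(c,P):
    P=np.atleast_2d(P); E=c["extrinsics"]; q=(E[:3,:3]@P.T).T+E[:3,3]; q=q@c["K"].T; return q[:,:2]/q[:,2:]
def blobs(img,lo,hi,amin=15):
    hsv=cv2.cvtColor(img,cv2.COLOR_RGB2HSV); m=cv2.inRange(hsv,lo,hi)
    n,l,s,c=cv2.connectedComponentsWithStats(m)
    return [(c[i].round(1).tolist(),int(s[i,4]),s[i,:4].tolist()) for i in range(1,n) if s[i,4]>=amin]
E
python3 - <<'E'
from station import optics
from h import *
for n in ["top","scene"]:
    c=optics.read_camera(n); print(n)
    for b in blobs(c["image"],(100,120,60),(125,255,255),40):
        p=dep(c,b[0],0.073); print(b,p.round(4),np.hypot(p[0],p[1]).round(3))
    if n=="top":
        im=c["image"][130:290,310:490,::-1]; cv2.imwrite("pics/t1.png",cv2.resize(im,None,fx=4,fy=3.7,interpolation=cv2.INTER_CUBIC)[:600,:800])
    else:
        im=c["image"][120:280,190:340,::-1]; cv2.imwrite("pics/s1.png",cv2.resize(im,None,fx=3.75,fy=3.75,interpolation=cv2.INTER_CUBIC))
for n,uv,z in [("spray",(182,264),.1),("jar",(233,295),.06),("print",(464,328),.07)]:
    pass
E
```

```text
top
([169.3, 141.5], 126, [164, 135, 12, 13]) [0.7828 0.4137 0.073 ] 0.885
([258.8, 164.8], 203, [251, 157, 17, 16]) [0.719  0.1778 0.073 ] 0.741
([208.1, 192.8], 211, [200, 185, 17, 17]) [0.644  0.3069 0.073 ] 0.713
([173.5, 223.7], 191, [166, 217, 16, 15]) [0.5629 0.3919 0.073 ] 0.686
([225.5, 228.0], 190, [218, 221, 16, 15]) [0.5516 0.2592 0.073 ] 0.609
scene
([344.1, 83.6], 55, [341, 77, 7, 14]) [-0.0521 -0.8229  0.073 ] 0.825
([210.2, 112.6], 143, [202, 106, 17, 14]) [ 0.5299 -0.8302  0.073 ] 0.985
([271.9, 219.5], 124, [262, 213, 22, 13]) [ 0.5708 -0.1585  0.073 ] 0.592
([355.9, 330.5], 309, [347, 321, 19, 20]) [0.5568 0.2633 0.073 ] 0.616
([270.5, 332.4], 323, [261, 323, 20, 20]) [0.7233 0.182  0.073 ] 0.746
([329.7, 364.9], 375, [319, 355, 22, 21]) [0.648 0.31  0.073] 0.718
([385.9, 382.2], 408, [375, 371, 23, 23]) [0.5681 0.395  0.073 ] 0.692
([286.2, 470.2], 311, [276, 459, 21, 21]) [0.8114 0.4511 0.073 ] 0.928
```

View pics/t1.png

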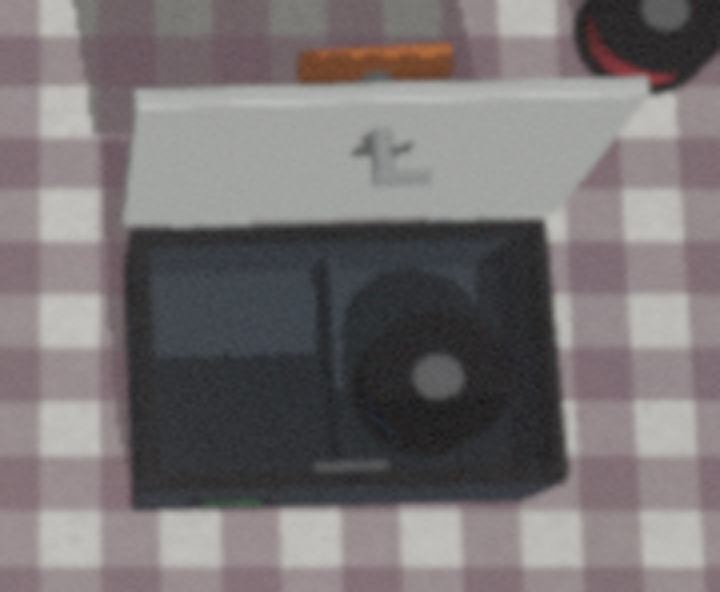

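View pics/s1.png

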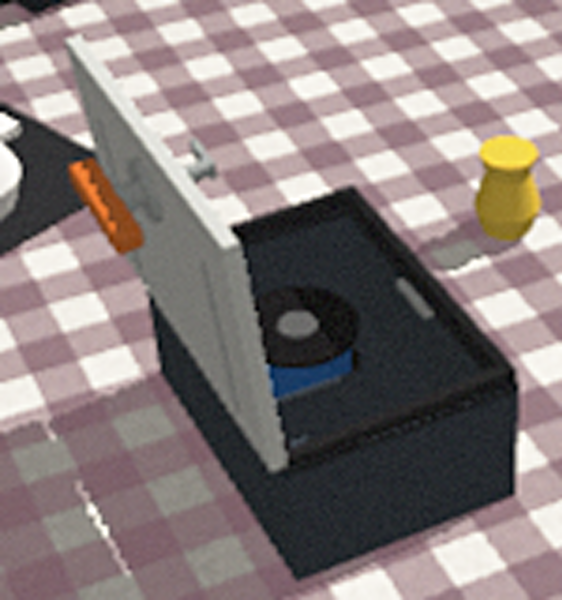

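```bash
cat > fit.py <<'E'
from station import optics
from h import *
from scipy.optimize import least_squares
T=optics.read_camera("top"); S=optics.read_camera("scene")
t=lambda u,v:(310+u/4,130+v/3.7); s=lambda u,v:(190+u/3.75,120+v/3.75)
def boxpt(p,q): 
    x,y,w=p[:3]; c,sn=np.cos(w),np.sin(w); return np.array([x+c*q[0]-sn*q[1],y+sn*q[0]+c*q[1],q[2]])
def lidpt(p,r,y,h): # r from hinge, h above underside
    a=p[3]; return boxpt(p,[.09-r*np.cos(a)+h*np.sin(a)*1, y, .118+r*np.sin(a)+h*np.cos(a)])
obs=[(S,s(298,578),lambda p:boxpt(p,[.09,.13,0])),
(S,s(515,495),lambda p:boxpt(p,[-.09,.13,0])),
(T,t(132,507),lambda p:boxpt(p,[-.09,.13,0])),
(T,t(135,92),lambda p:lidpt(p,.19,.135,0)),
(T,t(650,80),lambda p:lidpt(p,.19,-.135,0)),
(S,s(238,240),lambda p:lidpt(p,.19,.135,0)),
(S,s(70,40),lambda p:lidpt(p,.19,-.135,0.006)),
(T,t(375,64),lambda p:lidpt(p,.148,0,.042)),
(S,s(108,206),lambda p:lidpt(p,.148,0,.042)),
]
f=lambda p:np.concatenate([proj(c,g(p))[0]-uv for c,uv,g in obs])
r=least_squares(f,[.57,-.15,0,1.65],loss="soft_l1")
if __name__=="__main__":
    print(r.x.round(4)); print(f(r.x).reshape(-1,2).round(1).tolist())
    for n,q in [("bay",[-.02,.061,.006]),("hinge",[.09,0,.118])]: print(n,boxpt(r.x,q).round(4))
    print("grip",lidpt(r.x,.148,0,.042).round(4),"edge",lidpt(r.x,.19,0,.006).round(4))
    print("campos",[(-c["extrinsics"][:3,:3].T@c["extrinsics"][:3,3]).round(3) for c in (T,S)])
    im=T["image"].copy()
E
python3 fit.py
```

```text
[ 0.5504 -0.169   0.0263  1.6779]
[[-0.3, 0.3], [0.2, -0.7], [-0.4, 1.0], [-0.2, 2.1], [-0.3, 2.0], [-1.0, -0.0], [-0.7, -1.5], [-0.6, -0.9], [-1.5, -0.4]]
bay [ 0.5288 -0.1085  0.006 ]
hinge [ 0.6404 -0.1666  0.118 ]
grip [ 0.6979 -0.1651  0.2607] edge [ 0.6666 -0.1659  0.3063]
campos [array([0.321, 0.017, 1.252]), array([0.903, 0.719, 0.881])]
```

```bash
cat > d.py <<'E'
import sys
from station import bot
from h import *
# d.py x y z(grasp point) tool-x-angle-deg [tilt not handled]
def info(tx=None,ang=None):
    s=bot.state(); q=s["ee_rot"]; Rm=R.from_quat([q[1],q[2],q[3],q[0]])
    M=Rm.as_matrix(); g=s["tcp_pos"]+M@[0,0,.18]
    print("t",round(s["time"],2),"grasp",g.round(4),"xang",np.degrees(np.arctan2(M[1,0],M[0,0])).round(2),"zax",M[:,2].round(3),"F",s["wrist_force"].round(1),"op",round(s["opening"],4),"q",s["joint_pos"].round(2))
    if tx is not None:
        if ang is None: W=Rm
        else:
            a=np.radians(ang); X=[np.cos(a),np.sin(a),0]; Z=[0,0,-1]; W=R.from_matrix(np.array([X,np.cross(Z,X),Z]).T)
        tcp=np.array(tx)-W.as_matrix()@[0,0,.18]
        L=M.T@(tcp-s["tcp_pos"]); A=(Rm.inv()*W).as_rotvec()
        print("shift(first, in current tool axes)",L.round(4),"rows>=",np.ceil(np.linalg.norm(L)/.0625)," then turn",A.round(4))
if __name__=="__main__":
    a=[float(v) for v in sys.argv[1:]]
    if not a: info()
    else: info(a[:3],a[3] if len(a)>3 else None)
E
python3 d.py .553 .260 .21 91.5
python3 - <<'E'
from station import optics
from h import *
c=optics.read_camera("top")
for n,uv,z in [("spray",(182,264),.1),("jar",(233,295),.06),("print",(464,328),.08)]: print(n,dep(c,uv,z).round(3))
E
```

```text
t 0.35 grasp [0.1321 0.5595 0.2245] xang 166.72 zax [-0. -0. -1.] F [-0.1  0.8 -0.2] op 0.0942 q [ 1.22  0.28  1.51 -0.    1.36 -0.12]
shift(first, in current tool axes) [-0.4785 -0.1948  0.0146] rows>= 9.0  then turn [-3.0000e-04  2.0000e-04  1.3128e+00]
spray [0.456 0.358 0.1  ]
jar [0.383 0.238 0.06 ]
print [ 0.3   -0.334  0.08 ]
```

```bash
python3 -m handwheel '{"linear":[[-0.048,-0.0195,0.0015],[-0.048,-0.0195,0.0015],[-0.048,-0.0195,0.0015],[-0.048,-0.0195,0.0015],[-0.048,-0.0195,0.0015],[-0.048,-0.0195,0.0015],[-0.048,-0.0195,0.0015],[-0.048,-0.0195,0.0015],[-0.048,-0.0195,0.0015],[-0.046,-0.0195,0.001]],"angular":[[0,0,0],[0,0,0],[0,0,0],[0,0,0],[0,0,0],[0,0,0],[0,0,0],[0,0,0],[0,0,0],[0,0,0]],"grip":[0.094,0.094,0.094,0.094,0.094,0.094,0.094,0.094,0.094,0.094]}' 30
python3 -m handwheel '{"angular":[[0,0,0.164],[0,0,0.164],[0,0,0.164],[0,0,0.164],[0,0,0.164],[0,0,0.164],[0,0,0.164],[0,0,0.165],[0,0,0]],"linear":[[0,0,0],[0,0,0],[0,0,0],[0,0,0],[0,0,0],[0,0,0],[0,0,0],[0,0,0],[0,0,0]],"grip":[0.094,0.094,0.094,0.094,0.094,0.094,0.094,0.094,0.094]}'
python3 d.py .553 .260 .21 91.5
python3 - <<'E'
from station import optics
from h import *
c=optics.read_camera("wrist"); cv2.imwrite("pics/w1.png",c["image"][:,:,::-1])
for z in (.075,.0375,0): print(z,proj(c,[.553,.26,z]))
for b in blobs(c["image"],(100,120,60),(125,255,255),100): print(b,dep(c,b[0],.073))
E
```

```text
time: 1.65
tcp_pos: [0.5539, 0.2589, 0.3902]
ee_rot: [0.0, 0.116, 0.993, 0.0]
wrist_force: [0.2, -0.1, 0.2]
opening: 0.0939
time: 2.78
tcp_pos: [0.5525, 0.26, 0.3902]
ee_rot: [-0.0, 0.697, 0.717, 0.0]
wrist_force: [-0.7, 1.1, -0.6]
opening: 0.0943
t 2.77 grasp [0.5525 0.2601 0.2102] xang 91.6 zax [ 0.  0. -1.] F [-0.7  1.1 -0.6] op 0.0943 q [0.33 0.34 1.45 0.   1.35 0.3 ]
shift(first, in current tool axes) [-0.0001  0.0005  0.0002] rows>= 1.0  then turn [ 0.     -0.0001  0.0018]
0.075 [[319.86681541 235.22218696]]
0.0375 [[319.71569127 224.5224324 ]]
0 [[319.59333541 215.85950307]]
([617.7, 31.3], 1685, [595, 8, 45, 46]) [0.76336657 0.41753149 0.073     ]
([341.4, 60.9], 3129, [312, 28, 60, 67]) [0.56514072 0.39265    0.073     ]
([436.3, 180.5], 2471, [408, 154, 58, 55]) [0.64494624 0.30735816 0.073     ]
([320.8, 233.9], 2134, [296, 208, 51, 53]) [0.55376854 0.26061552 0.073     ]
([502.3, 324.5], 1969, [476, 301, 54, 48]) [0.71894898 0.18083096 0.073     ]
```

View pics/w1.png

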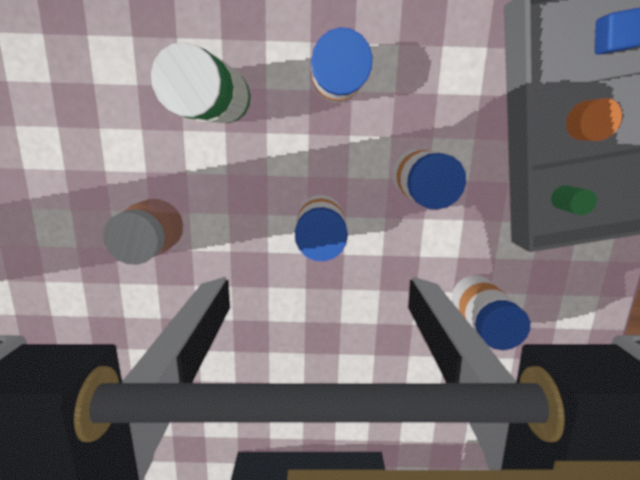

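The target's cap is at (321,234), midway between the fingers, and agrees with the estimate (0.553, 0.260). I descend and grip.

```bash
python3 -m handwheel '{"linear":[[0,0,0.035],[0,0,0.035],[0,0,0.035],[0,0,0.03],[0,0,0.02],[0,0,0],[0,0,0],[0,0,0],[0,0,0],[0,0,0]],"angular":[[0,0,0],[0,0,0],[0,0,0],[0,0,0],[0,0,0],[0,0,0],[0,0,0],[0,0,0],[0,0,0],[0,0,0]],"grip":[0.094,0.094,0.094,0.094,0.094,0.03,0.03,0.03,0.03,0.03]}' 30
python3 d.py
```

```text
time: 4.08
tcp_pos: [0.5526, 0.2601, 0.2357]
ee_rot: [0.0, 0.698, 0.716, 0.001]
wrist_force: [0.1, 0.0, 0.4]
opening: 0.0475
t 4.08 grasp [0.5529 0.2602 0.0557] xang 91.5 zax [ 0.001  0.    -1.   ] F [0.1 0.  0.4] op 0.0475 q [0.33 0.46 1.66 0.   1.01 0.3 ]
```

```bash
python3 -m handwheel '{"linear":[[0,0,0],[0,0,-0.01],[0,0,-0.03],[0,0,-0.04],[0,0,-0.04],[0,0,-0.04],[0,0,-0.01],[0,0,0]],"angular":[[0,0,0],[0,0,0],[0,0,0],[0,0,0],[0,0,0],[0,0,0],[0,0,0],[0,0,0]],"grip":[0.03,0.03,0.03,0.03,0.03,0.03,0.03,0.03]}' 30
python3 d.py .524 -.1085 .225 91.5
```

```text
time: 5.08
tcp_pos: [0.5523, 0.2599, 0.405]
ee_rot: [-0.0, 0.698, 0.716, -0.0]
wrist_force: [-0.2, -0.7, -0.7]
opening: 0.0452
t 5.08 grasp [0.5522 0.2599 0.225 ] xang 91.49 zax [-0.  0. -1.] F [-0.2 -0.7 -0.7] op 0.0452 q [0.33 0.33 1.43 0.   1.39 0.3 ]
shift(first, in current tool axes) [-0.3676 -0.0378 -0.    ] rows>= 6.0  then turn [-0.0001 -0.     -0.0002]
```

```bash
python3 -m handwheel '{"linear":[[-0.03,-0.0042,0],[-0.045,-0.0042,0],[-0.05,-0.0042,0],[-0.05,-0.0042,0],[-0.05,-0.0042,0],[-0.05,-0.0042,0],[-0.045,-0.0042,0],[-0.0285,-0.0042,0],[-0.019,-0.0042,0],[0,0,0]],"angular":[[0,0,0],[0,0,0],[0,0,0],[0,0,0],[0,0,0],[0,0,0],[0,0,0],[0,0,0],[0,0,0],[0,0,0]],"grip":[0.03,0.03,0.03,0.03,0.03,0.03,0.03,0.03,0.03,0.03]}'
python3 d.py .524 -.1085 .225 91.5
python3 - <<'E'
from station import optics
from h import *
a=optics.read_camera("top")["image"][130:290,300:480]; b=optics.read_camera("scene")["image"][110:290,190:370]
w=optics.read_camera("wrist")["image"]
f=lambda i:cv2.resize(i,(400,360),interpolation=cv2.INTER_CUBIC)
cv2.imwrite("pics/p2.png",np.hstack([f(a),f(b)])[:,:,::-1]); cv2.imwrite("pics/w2.png",w[:,:,::-1])
E
```

```text
time: 6.32
tcp_pos: [0.5239, -0.109, 0.4038]
ee_rot: [-0.001, 0.699, 0.716, -0.0]
wrist_force: [-0.2, -0.4, -1.8]
opening: 0.0457
t 6.33 grasp [ 0.5235 -0.1087  0.2238] xang 91.39 zax [-0.002  0.001 -1.   ] F [-0.2 -0.4 -1.8] op 0.0457 q [-0.34  0.22  1.59  0.    1.34 -0.36]
shift(first, in current tool axes) [ 0.0005  0.0001 -0.0012] rows>= 1.0  then turn [-0.0023 -0.0013 -0.002 ]
```

View pics/p2.png

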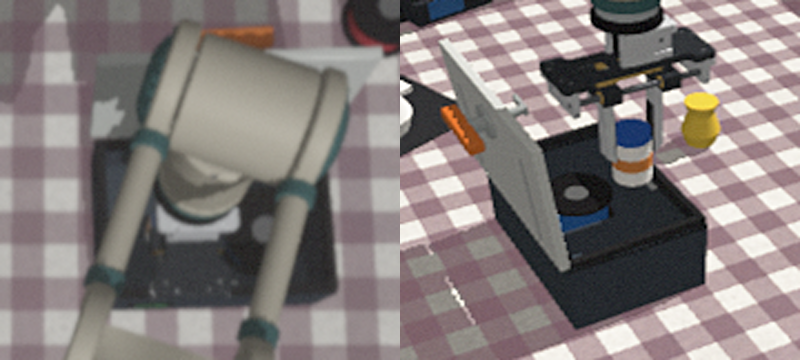

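View pics/w2.png

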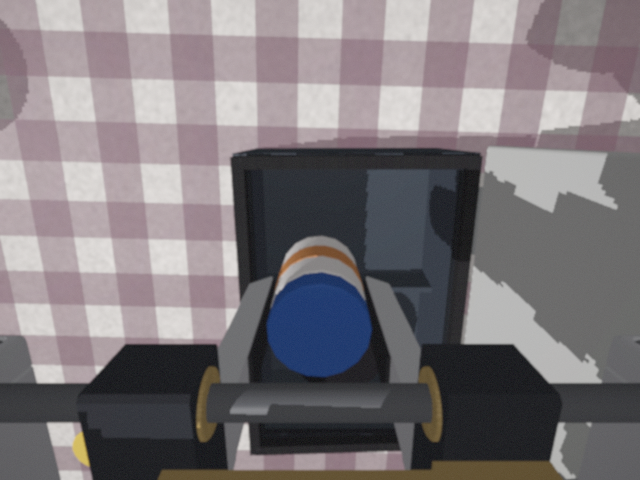

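```bash
python3 - <<'E'
from station import optics
from h import *
import fit
c=optics.read_camera("wrist"); p=fit.r.x*0+[.5504,-.169,.0263,1.678]
for q in [[-.09,.13,.118],[.09,.13,.112],[-.02,.061,.006],[-.084,-.002,.046],[.084,-.002,.046],[-.084,.124,.006],[.084,.124,.006]]: print(q,proj(c,fit.boxpt(p,q)).round(0))
E
```

```text
[-0.09, 0.13, 0.118] [[226. 153.]]
[0.09, 0.13, 0.112] [[478. 153.]]
[-0.02, 0.061, 0.006] [[323. 216.]]
[-0.084, -0.002, 0.046] [[259. 286.]]
[0.084, -0.002, 0.046] [[428. 286.]]
[-0.084, 0.124, 0.006] [[260. 154.]]
[0.084, 0.124, 0.006] [[427. 154.]]
```

```bash
python3 -m handwheel '{"linear":[[0,0,0.03],[0,0,0.035],[0,0,0.035],[0,0,0.03],[0,0,0.015],[0,0,0.008],[0,0,0.006],[0,0,0],[0,0,0]],"angular":[[0,0,0],[0,0,0],[0,0,0],[0,0,0],[0,0,0],[0,0,0],[0,0,0],[0,0,0],[0,0,0]],"grip":[0.03,0.03,0.03,0.03,0.03,0.03,0.03,0.03,0.03]}'
python3 d.py .524 -.1085 .062 91.5
```

```text
time: 7.75
tcp_pos: [0.5246, -0.1084, 0.2469]
ee_rot: [0.001, 0.698, 0.716, 0.0]
wrist_force: [-0.5, 0.4, -1.2]
opening: 0.0459
t 7.75 grasp [ 0.5248 -0.1085  0.0669] xang 91.49 zax [ 0.001 -0.    -1.   ] F [-0.5  0.4 -1.2] op 0.0459 q [-0.33  0.36  1.82  0.    0.96 -0.36]
shift(first, in current tool axes) [-0.0001 -0.0006  0.0049] rows>= 1.0  then turn [ 0.0014  0.0004 -0.0002]
```

```bash
python3 -m handwheel '{"linear":[[0,0,0.002],[0,0,0.002],[0,0,0.001],[0,0,0],[0,0,0]],"angular":[[0,0,0],[0,0,0],[0,0,0],[0,0,0],[0,0,0]],"grip":[0.03,0.03,0.03,0.03,0.03]}'
python3 d.py
```

```text
time: 8.38
tcp_pos: [0.5243, -0.1083, 0.2416]
ee_rot: [0.0, 0.698, 0.716, 0.0]
wrist_force: [-0.3, 0.0, 5.6]
opening: 0.0453
t 8.38 grasp [ 0.5243 -0.1083  0.0616] xang 91.49 zax [ 0. -0. -1.] F [-0.3  0.   5.6] op 0.0453 q [-0.33  0.36  1.83  0.    0.95 -0.36]
```

The canister is on the floor (5.6 N contact). I release it and rise.

```bash
python3 -m handwheel '{"linear":[[0,0,0],[0,0,0],[0,0,0],[0,0,0],[0,0,-0.01],[0,0,-0.03],[0,0,-0.04],[0,0,-0.04],[0,0,-0.04],[0,0,0]],"angular":[[0,0,0],[0,0,0],[0,0,0],[0,0,0],[0,0,0],[0,0,0],[0,0,0],[0,0,0],[0,0,0],[0,0,0]],"grip":[0.066,0.066,0.066,0.066,0.066,0.066,0.066,0.066,0.066,0.066]}'
python3 d.py
python3 - <<'E'
from station import optics
from h import *
b=optics.read_camera("scene")["image"][110:290,190:370]
w=optics.read_camera("wrist")["image"]
cv2.imwrite("pics/p3.png",np.hstack([cv2.resize(b,(400,400)),cv2.resize(w,(400,400))])[:,:,::-1])
E
```

```text
time: 9.62
tcp_pos: [0.525, -0.1085, 0.4053]
ee_rot: [0.004, 0.698, 0.716, 0.002]
wrist_force: [-1.0, -1.0, -0.0]
opening: 0.0659
t 9.62 grasp [ 0.5264 -0.109   0.2253] xang 91.5 zax [ 0.008 -0.003 -1.   ] F [-1. -1. -0.] op 0.0659 q [-0.33  0.21  1.59  0.    1.33 -0.36]
```

View pics/p3.png

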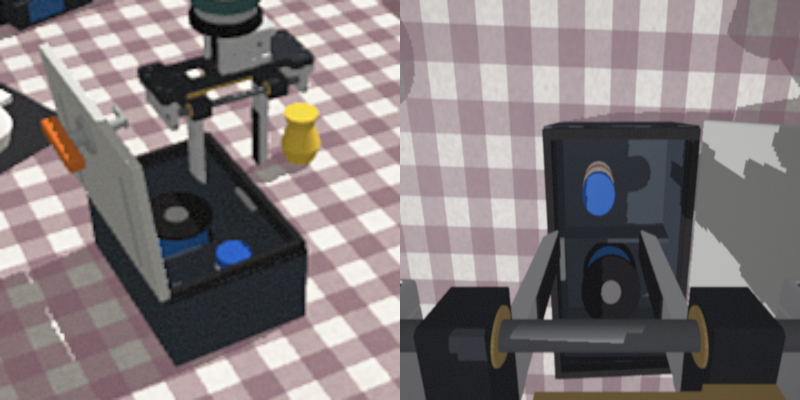

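Scene view: the canister stands upright in the left bay, cap at (233,252) in the left panel, and the lid is untouched. Next I raise the closed fingers over the lid edge, off to the handle's left.

```bash
python3 -m handwheel '{"linear":[[0,0,-0.03],[0,0,-0.04],[0,0,-0.04],[0,0,-0.03],[0,0,0],[0.002,0.03,0],[0.002,0.045,0],[0.002,0.05,0],[0.002,0.04,0],[0.002,0.017,0]],"angular":[[0,0,0],[0,0,0],[0,0,0],[0,0,0],[0,0,0],[0,0,0],[0,0,0],[0,0,0],[0,0,0],[0,0,0]],"grip":[0,0,0,0,0,0,0,0,0,0]}'
python3 -m handwheel '{"linear":[[0,0,0],[0,0,0]],"angular":[[0,0,0],[0,0,0]],"grip":[0,0]}'
python3 d.py .708 -.095 .30 91.5
python3 - <<'E'
from station import optics
from h import *
b=optics.read_camera("scene")["image"][60:280,150:370]
w=optics.read_camera("wrist")["image"]
cv2.imwrite("pics/p4.png",np.hstack([cv2.resize(b,(400,400)),cv2.resize(w,(400,400))])[:,:,::-1])
E
```

```text
time: 10.98
tcp_pos: [0.7085, -0.0936, 0.5358]
ee_rot: [-0.003, 0.698, 0.716, -0.002]
wrist_force: [1.1, 0.6, -0.5]
opening: 0.0004
time: 11.22
tcp_pos: [0.7055, -0.0937, 0.5396]
ee_rot: [-0.001, 0.698, 0.716, -0.001]
wrist_force: [1.2, -0.7, 0.2]
opening: 0.0006
t 11.22 grasp [ 0.7049 -0.0936  0.3596] xang 91.48 zax [-0.003  0.001 -1.   ] F [ 1.2 -0.7  0.2] op 0.0006 q [-0.23  0.47  0.88 -0.    1.79 -0.26]
shift(first, in current tool axes) [-0.0014  0.0026  0.0596] rows>= 1.0  then turn [-0.0033 -0.0007 -0.0003]
```

View pics/p4.png

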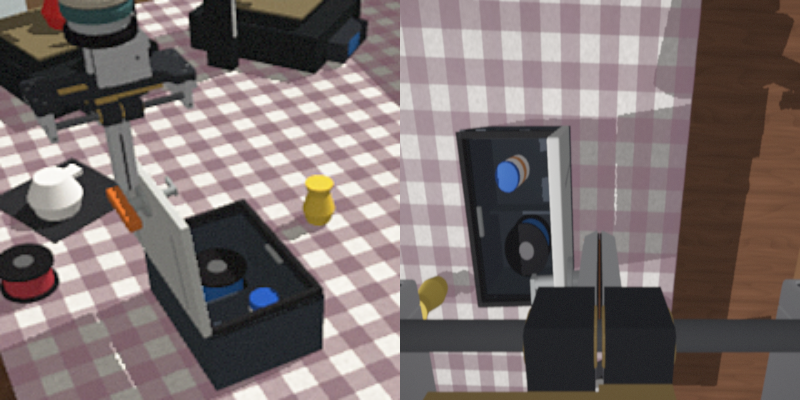

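Fingers (wrist view, column 600) are clear on the far side of the lid (columns 550–570). I lower them and start the pull.

```bash
python3 -m handwheel '{"linear":[[0,0.002,0.02],[0,0.002,0.025],[0,0,0.02],[0,0,0],[0,0,0],[0,0,0]],"angular":[[0,0,0],[0,0,0],[0,0,0],[0,0,0],[0,0,0],[0,0,0]],"grip":[0,0,0,0,0,0]}'
python3 d.py
```

```text
time: 12.08
tcp_pos: [0.7098, -0.0935, 0.4778]
ee_rot: [0.001, 0.698, 0.716, 0.001]
wrist_force: [0.3, -0.2, -0.5]
opening: 0.0006
t 12.07 grasp [ 0.7103 -0.0936  0.2978] xang 91.48 zax [ 0.003 -0.001 -1.   ] F [ 0.3 -0.2 -0.5] op 0.0006 q [-0.23  0.47  1.02  0.    1.64 -0.25]
```

```bash
python3 -m handwheel '{"linear":[[0,-0.01,0],[0,-0.01,0],[0,-0.01,0],[0,-0.01,0],[0,-0.01,0]],"angular":[[0,0,0],[0,0,0],[0,0,0],[0,0,0],[0,0,0]],"grip":[0,0,0,0,0]}'
python3 d.py
python3 -m handwheel '{"linear":[[0,-0.01,0],[0,-0.01,0],[0,-0.01,0],[0,-0.01,0.002],[0,-0.01,0.003]],"angular":[[0,0,0],[0,0,0],[0,0,0],[0,0,0],[0,0,0]],"grip":[0,0,0,0,0]}'
python3 d.py
```

```text
time: 12.7
tcp_pos: [0.6596, -0.0948, 0.477]
ee_rot: [0.001, 0.698, 0.716, 0.001]
wrist_force: [2.5, 0.2, 2.2]
opening: 0.0008
t 12.7 grasp [ 0.6601 -0.0949  0.297 ] xang 91.49 zax [ 0.003 -0.    -1.   ] F [2.5 0.2 2.2] op 0.0008 q [-0.25  0.39  1.16  0.    1.59 -0.27]
time: 13.32
tcp_pos: [0.6092, -0.0961, 0.4711]
ee_rot: [-0.0, 0.698, 0.716, -0.0]
wrist_force: [0.5, -0.4, 1.6]
opening: 0.0002
t 13.32 grasp [ 0.6091 -0.0961  0.2911] xang 91.49 zax [-0.  0. -1.] F [ 0.5 -0.4  1.6] op 0.0002 q [-0.27  0.31  1.29 -0.    1.54 -0.3 ]
```

```bash
python3 -m handwheel '{"linear":[[0,-0.01,0.003],[0,-0.01,0.004],[0,-0.01,0.004],[0,-0.01,0.005],[0,-0.01,0.005],[0,-0.01,0.006],[0,-0.01,0.007],[0,-0.008,0.007]],"angular":[[0,0,0],[0,0,0],[0,0,0],[0,0,0],[0,0,0],[0,0,0],[0,0,0],[0,0,0]],"grip":[0,0,0,0,0,0,0,0]}'
python3 d.py
python3 - <<'E'
from station import optics
from h import *
b=optics.read_camera("scene")["image"][60:280,150:370]
w=optics.read_camera("wrist")["image"]
cv2.imwrite("pics/p5.png",np.hstack([cv2.resize(b,(400,400)),cv2.resize(w,(400,400))])[:,:,::-1])
E
```

```text
time: 14.32
tcp_pos: [0.5311, -0.0981, 0.4295]
ee_rot: [-0.0, 0.698, 0.716, -0.0]
wrist_force: [-0.1, 0.8, -0.1]
opening: 0.0007
t 14.32 grasp [ 0.531  -0.098   0.2496] xang 91.49 zax [-0.001  0.    -1.   ] F [-0.1  0.8 -0.1] op 0.0007 q [-0.31  0.21  1.53 -0.    1.4  -0.34]
```

View pics/p5.png

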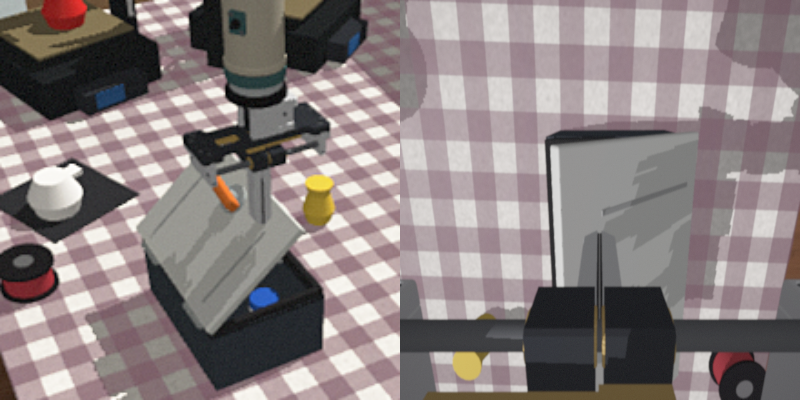

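The lid is down to about 0.75 rad. I back off upward and let it sink.

```bash
python3 -m handwheel '{"linear":[[0,0,-0.02],[0,0,-0.03],[0,0,-0.03],[0,0,0],[0,0,0],[0,0,0],[0,0,0],[0,0,0],[0,0,0],[0,0,0]],"angular":[[0,0,0],[0,0,0],[0,0,0],[0,0,0],[0,0,0],[0,0,0],[0,0,0],[0,0,0],[0,0,0],[0,0,0]],"grip":[0,0,0,0,0,0,0,0,0,0]}'
python3 - <<'E'
from station import optics
from h import *
b=optics.read_camera("scene")["image"][60:280,150:370]
w=optics.read_camera("wrist")["image"]
cv2.imwrite("pics/p6.png",np.hstack([cv2.resize(b,(400,400)),cv2.resize(w,(400,400))])[:,:,::-1])
E
```

```text
time: 15.68
tcp_pos: [0.532, -0.0981, 0.5101]
ee_rot: [-0.0, 0.698, 0.716, 0.0]
wrist_force: [-0.7, 0.1, 0.1]
opening: 0.0004
```

View pics/p6.png

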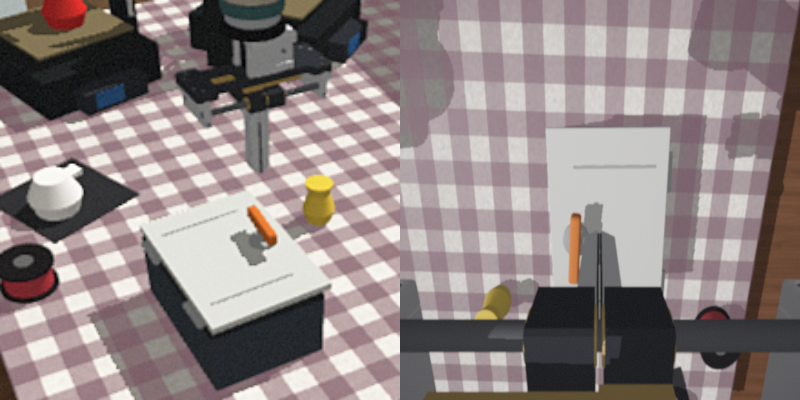

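The lid has sunk shut and the handle is still crosswise, at (262,225) in the scene panel. I measure it.

```bash
cat > hd.py <<'E'
from station import optics
from h import *
for n in ["scene","wrist","top"]:
    c=optics.read_camera(n); I=c["image"]
    hsv=cv2.cvtColor(I,cv2.COLOR_RGB2HSV); m=cv2.inRange(hsv,(5,150,90),(17,255,255))
    k,l,s,ce=cv2.connectedComponentsWithStats(m); 
    for i in range(1,k):
        if s[i,4]<60: continue
        p=dep(c,ce[i],.168)
        if np.hypot(p[0]-.495,p[1]+.168)>.05: continue
        r=cv2.minAreaRect(np.argwhere(l==i)[:,::-1].astype(np.float32)); bx=cv2.boxPoints(r)
        e=sorted([(np.linalg.norm(bx[j]-bx[(j+1)%4]),j) for j in range(4)])
        j1=e[0][1];j2=e[1][1]
        a=dep(c,(bx[j1]+bx[(j1+1)%4])/2,.17);b=dep(c,(bx[j2]+bx[(j2+1)%4])/2,.17)
        print(n,ce[i].round(1),s[i,4],"centre",p.round(4),"len",np.linalg.norm(a-b).round(4),"bar ang deg",np.degrees(np.arctan2(*(a-b)[[1,0]])).round(1))
E
python3 hd.py
```

```text
scene [294.1 184. ] 140 centre [ 0.4983 -0.1619  0.168 ] len 0.097 bar ang deg -94.3
wrist [279.3 297.3] 1161 centre [ 0.4959 -0.1676  0.168 ] len 0.0849 bar ang deg 87.9
```

```bash
python3 d.py .496 -.167 .25 88.5; python3 -m handwheel '{"linear":[[-0.02,-0.01,0.01],[-0.025,-0.014,0.015],[-0.018,-0.010,0.015],[-0.004,-0.002,0.015],[0,0,0.015],[0,0,0.01],[0,0,0]],"angular":[[0,0,0],[0,0,0],[0,0,0],[0,0,0.026],[0,0,0.026],[0,0,0],[0,0,0]],"grip":[0.06,0.06,0.06,0.06,0.06,0.06,0.06]}'
python3 d.py .496 -.167 .165 88.5; python3 hd.py
python3 - <<'E'
from station import optics
from h import *
b=optics.read_camera("scene")["image"][130:250,200:340]
w=optics.read_camera("wrist")["image"]
cv2.imwrite("pics/p7.png",np.hstack([cv2.resize(b,(400,400)),cv2.resize(w,(400,400))])[:,:,::-1])
E
```

```text
t 15.93 grasp [ 0.532  -0.0981  0.3302] xang 91.49 zax [ 0.  0. -1.] F [-0.2  0.3  0.9] op 0.0004 q [-0.31  0.18  1.37  0.    1.58 -0.34]
shift(first, in current tool axes) [-0.0679 -0.0378  0.0802] rows>= 2.0  then turn [ 0.0001 -0.      0.0522]
time: 16.8
tcp_pos: [0.4979, -0.1654, 0.4293]
ee_rot: [-0.001, 0.716, 0.698, -0.0]
wrist_force: [0.7, 0.6, 0.1]
opening: 0.0601
t 16.8 grasp [ 0.4977 -0.1652  0.2493] xang 88.56 zax [-0.001  0.001 -1.   ] F [0.7 0.6 0.1] op 0.0601 q [-0.45  0.19  1.56  0.    1.39 -0.43]
shift(first, in current tool axes) [-0.0017 -0.0017  0.0843] rows>= 2.0  then turn [-0.0014 -0.001   0.0011]
scene [294.1 184. ] 140 centre [ 0.4983 -0.1619  0.168 ] len 0.097 bar ang deg -94.3
wrist [316.3 258.6] 2313 centre [ 0.4957 -0.1677  0.168 ] len 0.0838 bar ang deg 87.3
```

View pics/p7.png

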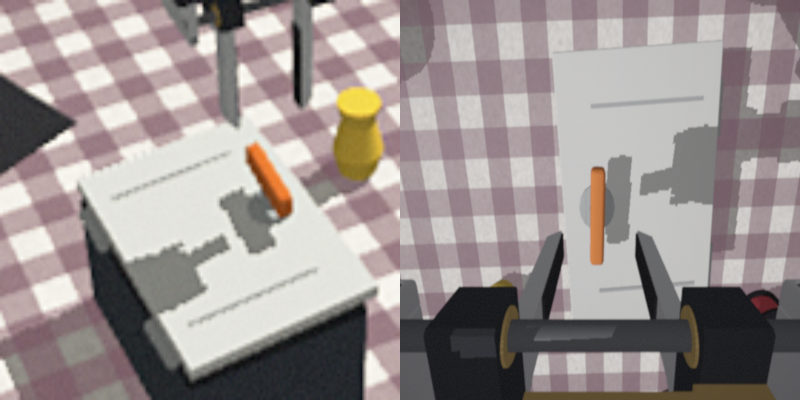

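Bar in the wrist view is at (597,215), between the fingers, angle 87.5°. I descend and grip it.

```bash
python3 -m handwheel '{"linear":[[-0.002,-0.002,0.025],[0,0,0.03],[0,0,0.02],[0,0,0.009],[0,0,0],[0,0,0],[0,0,0],[0,0,0],[0,0,0]],"angular":[[0,0,0],[0,0,0.015],[0,0,0],[0,0,0],[0,0,0],[0,0,0],[0,0,0],[0,0,0],[0,0,0]],"grip":[0.06,0.06,0.06,0.06,0.06,0.005,0.005,0.005,0.005]}' 40
python3 d.py; python3 -m handwheel '{"linear":[[0,0,0],[0,0,0],[0,0,0]],"angular":[[0,0,0],[0,0,0],[0,0,0]],"grip":[0.005,0.005,0.005]}'
python3 d.py
```

```text
time: 18.18
tcp_pos: [0.4958, -0.1679, 0.3464]
ee_rot: [0.0, 0.721, 0.692, 0.0]
wrist_force: [0.2, -0.3, -0.9]
opening: 0.0232
t 18.18 grasp [ 0.4959 -0.168   0.1664] xang 87.65 zax [ 0. -0. -1.] F [ 0.2 -0.3 -0.9] op 0.0232 q [-0.46  0.24  1.71  0.    1.19 -0.42]
time: 18.55
tcp_pos: [0.4957, -0.168, 0.3463]
ee_rot: [0.0, 0.721, 0.692, 0.0]
wrist_force: [-0.7, -0.2, 1.1]
opening: 0.0168
t 18.55 grasp [ 0.4958 -0.168   0.1663] xang 87.65 zax [ 0.  0. -1.] F [-0.7 -0.2  1.1] op 0.0168 q [-0.46  0.24  1.71  0.    1.19 -0.42]
```

```bash
python3 -m handwheel '{"linear":[[0,0,0.001],[0,0,0.001],[0,0,0],[0,0,0],[0,0,0]],"angular":[[0,0,0],[0,0,0],[0,0,0],[0,0,0],[0,0,0]],"grip":[0.005,0.005,0.005,0.005,0.005]}'
python3 d.py
python3 - <<'E'
from station import optics
from h import *
import fit
c=fit.S; p=[.5515,-.169,.0263,.03]
I=c["image"].copy()
for a in (.03,.0,.06):
    p[3]=a; q=[proj(c,fit.lidpt(p,.19,y,h))[0] for y,h in [(.135,0),(.135,.012),(-.135,.012)]]; print(a,np.round(q,1).tolist())
cv2.imwrite("pics/p8.png",cv2.resize(I[150:270,210:340],(780,720),interpolation=cv2.INTER_CUBIC)[:600,:,::-1])
E
```

```text
time: 19.18
tcp_pos: [0.4955, -0.1679, 0.345]
ee_rot: [0.0, 0.721, 0.692, -0.0]
wrist_force: [-2.4, 0.6, 7.6]
opening: 0.0167
t 19.18 grasp [ 0.4955 -0.168   0.165 ] xang 87.66 zax [ 0. -0. -1.] F [-2.4  0.6  7.6] op 0.0167 q [-0.46  0.24  1.71 -0.    1.19 -0.42]
0.03 [[332.6, 217.9], [332.6, 214.4], [286.2, 163.1]]
0.0 [[332.6, 219.5], [332.7, 216.1], [286.4, 164.6]]
0.06 [[332.6, 216.3], [332.5, 212.8], [285.9, 161.5]]
```

View pics/p8.png

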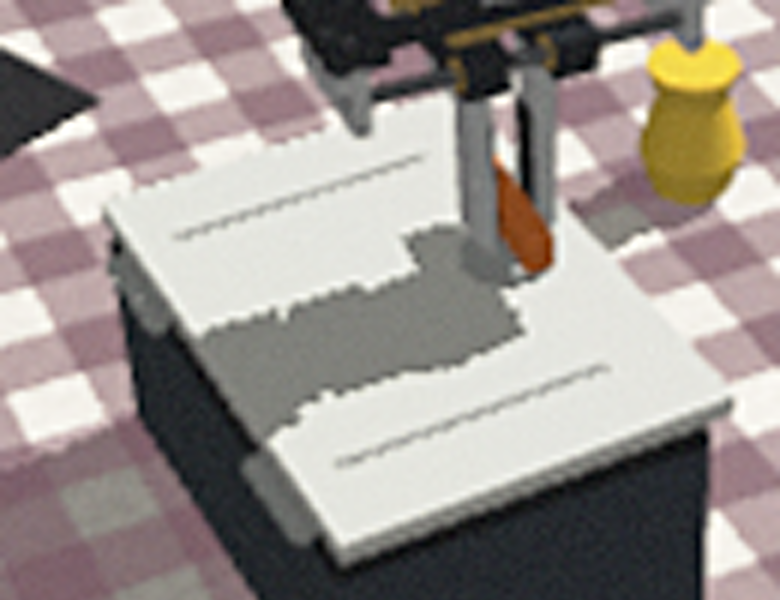

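Lid corner at about (332.5, 217) agrees with an angle of 0.03 or less. I turn clockwise (+z tool).

```bash
python3 -m handwheel '{"linear":[[0,0,0],[0,0,0],[0,0,0],[0,0,0],[0,0,0.0005],[0,0,0.0005]],"angular":[[0,0,0.12],[0,0,0.12],[0,0,0.12],[0,0,0.12],[0,0,0.12],[0,0,0.12]],"grip":[0.005,0.005,0.005,0.005,0.005,0.005]}' 50
python3 d.py; python3 -c "
from station import bot;print(bot.state()['ft_torque'].round(2))"
```

```text
time: 20.02
tcp_pos: [0.4964, -0.1683, 0.3448]
ee_rot: [0.002, 0.92, 0.392, 0.001]
wrist_force: [-0.7, 0.5, 8.9]
opening: 0.0164
t 20.02 grasp [ 0.4971 -0.1687  0.1648] xang 46.21 zax [ 0.004 -0.002 -1.   ] F [-0.7  0.5  8.9] op 0.0164 q [-0.46  0.24  1.71 -0.    1.19  0.3 ]
[-0.13  0.25  0.14]
```

```bash
python3 -m handwheel '{"linear":[[0,0,0.0005],[0,0,0.0005],[0,0,0.0005],[0,0,0.0005],[0,0,0.0005],[0,0,0.0005],[0,0,0],[0,0,0],[0,0,0]],"angular":[[0,0,0.12],[0,0,0.12],[0,0,0.12],[0,0,0.12],[0,0,0.12],[0,0,0.12],[0,0,0.06],[0,0,0.03],[0,0,0]],"grip":[0.005,0.005,0.005,0.005,0.005,0.005,0.005,0.005,0.005]}' 50
python3 d.py; python3 -c "
from station import bot;print(bot.state()['ft_torque'].round(2))"
```

```text
time: 21.15
tcp_pos: [0.4965, -0.1693, 0.3431]
ee_rot: [0.003, 1.0, 0.001, 0.002]
wrist_force: [-0.6, -2.2, 12.8]
opening: 0.0163
t 21.15 grasp [ 0.4974 -0.1704  0.1631] xang 0.06 zax [ 0.005 -0.006 -1.   ] F [-0.6 -2.2 12.8] op 0.0163 q [-0.46  0.24  1.71 -0.    1.18  1.11]
[-0.72  0.54  0.17]
```

```bash
python3 -m handwheel '{"linear":[[0,0,0],[0,0,0],[0,0,0],[0,0,0]],"angular":[[0,0,0.04],[0,0,0.02],[0,0,0],[0,0,0]],"grip":[0.005,0.005,0.005,0.005]}' 50
python3 d.py; python3 -c "
from station import bot;print(bot.state()['ft_torque'].round(2))"
```

```text
time: 21.65
tcp_pos: [0.4965, -0.1693, 0.3431]
ee_rot: [0.003, 1.0, -0.028, 0.002]
wrist_force: [-1.5, -1.6, 12.9]
opening: 0.0168
t 21.65 grasp [ 0.4974 -0.1704  0.1631] xang -3.25 zax [ 0.005 -0.006 -1.   ] F [-1.5 -1.6 12.9] op 0.0168 q [-0.46  0.24  1.71 -0.    1.18  1.17]
[-0.7   0.49  0.79]
```

Torque rose from 0.17 to 0.79 N m over the last 3°, so the handle is at its stop. I release and rise.

```bash
python3 -m handwheel '{"linear":[[0,0,0],[0,0,0],[0,0,0],[0,0,0],[0,0,-0.02],[0,0,-0.04],[0,0,-0.05],[0,0,-0.03],[0,0,0]],"angular":[[0,0,0],[0,0,0],[0,0,0],[0,0,0],[0,0,0],[0,0,0],[0,0,0],[0,0,0],[0,0,0]],"grip":[0.06,0.06,0.06,0.06,0.06,0.06,0.06,0.06,0.06]}'
python3 d.py; python3 hd.py
python3 - <<'E'
from station import optics
from h import *
import fit
c=fit.S; b=c["image"][130:250,200:340]
w=optics.read_camera("wrist")["image"]
cv2.imwrite("pics/p9.png",np.hstack([cv2.resize(b,(400,400)),cv2.resize(w,(400,400))])[:,:,::-1])
E
```

```text
time: 22.78
tcp_pos: [0.4961, -0.1681, 0.4823]
ee_rot: [0.001, 1.0, -0.03, 0.002]
wrist_force: [-0.1, -0.7, -0.4]
opening: 0.0601
t 22.77 grasp [ 0.4969 -0.1685  0.3023] xang -3.44 zax [ 0.005 -0.002 -1.   ] F [-0.1 -0.7 -0.4] op 0.0601 q [-0.46  0.16  1.47  0.    1.51  1.17]
scene [293.7 184.1] 203 centre [ 0.4994 -0.1619  0.168 ] len 0.0831 bar ang deg -178.9
wrist [321.4 233.3] 1627 centre [ 0.4979 -0.1702  0.168 ] len 0.0825 bar ang deg 1.4
```

View pics/p9.png

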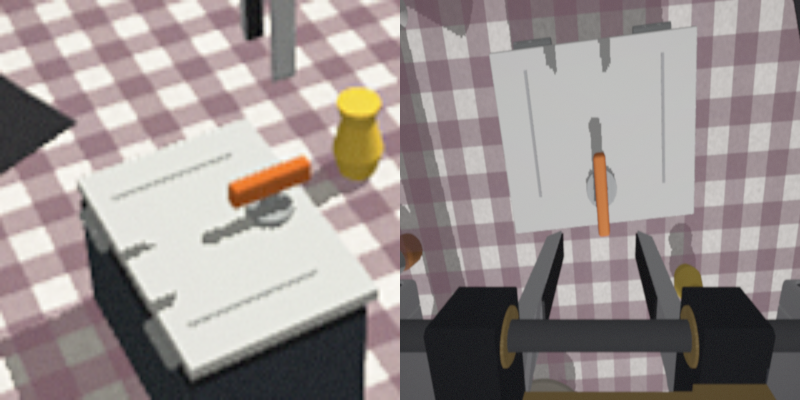

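```bash
python3 - <<'E'
import cv2,numpy as np
a=cv2.imread("pics/p7.png",0).astype(np.float32);b=cv2.imread("pics/p9.png",0).astype(np.float32)
for n,(y0,y1,x0,x1) in {"front-left corner":(265,325,340,398),"hinge-left":(340,385,165,225),"table":(330,398,345,398)}.items():
    p,q=a[y0:y1,x0:x1],b[y0:y1,x0:x1]; (d,r)=cv2.phaseCorrelate(p.copy(),q.copy(),cv2.createHanningWindow(p.shape[::-1],cv2.CV_32F)); print(n,"px",round(d[0]/2.857,2),round(d[1]/3.333,2),round(r,2))
E
```

```text
front-left corner px 0.0 -0.04 0.5
hinge-left px -0.05 0.15 0.86
table px 0.0 0.01 0.99
```

```bash
python3 - <<'E'
import cv2,numpy as np
a=cv2.imread("pics/p7.png");b=cv2.imread("pics/p9.png")
c=[cv2.resize(i[250:350,300:400],(400,400),interpolation=cv2.INTER_CUBIC) for i in (a,b)]
cv2.imwrite("pics/cmp.png",np.hstack(c))
for x in (330,345,360,370):
    for n,i in (("before",a),("after",b)):
        g=i[:,x].astype(float).mean(1)[270:350]; print(x,n,g[::3].round(0).astype(int).tolist())
E
```

```text
330 before [225, 226, 227, 227, 226, 227, 227, 225, 226, 227, 230, 229, 196, 146, 118, 105, 60, 15, 22, 23, 35, 41, 42, 42, 39, 39, 40]
330 after [227, 227, 227, 228, 228, 226, 227, 228, 226, 227, 228, 231, 229, 197, 144, 121, 100, 51, 24, 20, 32, 40, 41, 41, 41, 39, 40]
345 before [227, 227, 226, 226, 226, 226, 227, 226, 230, 227, 182, 138, 116, 91, 46, 16, 15, 25, 40, 42, 42, 41, 38, 38, 41, 44, 42]
345 after [227, 227, 228, 228, 228, 228, 227, 228, 229, 231, 224, 183, 139, 118, 96, 48, 16, 26, 38, 42, 43, 42, 41, 40, 39, 38, 38]
360 before [227, 227, 227, 227, 227, 227, 230, 226, 168, 129, 106, 67, 28, 14, 20, 25, 35, 34, 38, 36, 37, 37, 37, 39, 38, 34, 35]
360 after [230, 229, 228, 228, 228, 228, 229, 232, 223, 169, 132, 109, 75, 33, 15, 25, 33, 39, 39, 39, 38, 36, 34, 37, 39, 33, 33]
370 before [176, 197, 218, 226, 229, 228, 195, 137, 117, 135, 163, 184, 190, 190, 188, 166, 144, 142, 144, 142, 142, 144, 144, 142, 140, 140, 161]
370 after [170, 180, 199, 217, 228, 232, 233, 199, 138, 117, 142, 173, 190, 194, 187, 166, 145, 139, 144, 143, 144, 143, 142, 142, 142, 140, 157]
```

View pics/cmp.png

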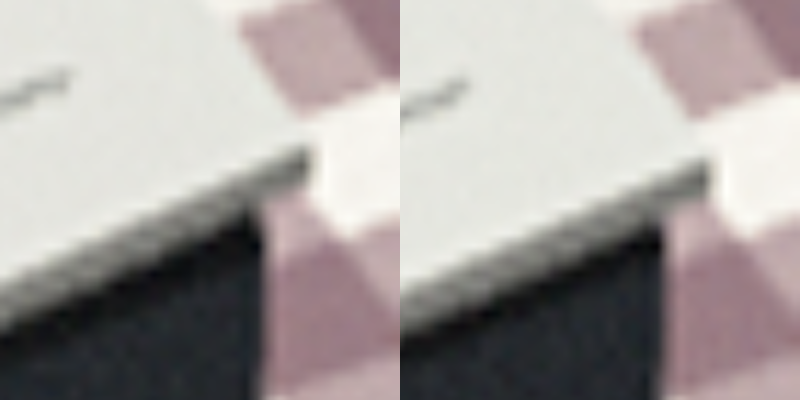

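The lid's front edge dropped by about 0.95 px, roughly 0.018 rad, so it is drawn down. The bar stands at 1.4° against the box yaw of 1.5°. The arm is clear, so I hand in.

```bash
python3 -m handwheel '{"linear":[[0,0,0],[0,0,0],[0,0,0],[0,0,0]],"angular":[[0,0,0],[0,0,0],[0,0,0],[0,0,0]],"grip":[0.06,0.06,0.06,0.06]}'
python3 -c "
from station import job;print(job.close_job())"
```

```text
time: 23.58
tcp_pos: [0.4957, -0.168, 0.4802]
ee_rot: [-0.0, 1.0, -0.03, 0.0]
wrist_force: [0.0, -0.3, 0.2]
opening: 0.0604
the job is handed in; nothing more can be done
None
```

The canister is in the dry box's left bay, the lid is shut and latched, and I handed the job in at 23.6 s of the 72 s allowed. The hand-in gave no verdict.

- **Canister:** I took the one nearest the base, set it on the bay floor (5.6 N contact) and released it. It looked upright from the scene camera with the lid still open. After that the lid hid it.
- **Lid and handle:** I pulled the lid past balance with closed fingers and it sank shut by itself. Then I gripped the T-handle and turned it clockwise until the moment rose from 0.17 to 0.79 N m, which I took as the stop.
- **Last checks:**
  - The bar lies at 1.4° in the wrist view against the box's 1.5° yaw, so the handle is home.
  - The lid's front edge dropped about 0.95 px, roughly 0.018 rad. From a nominal 0.03 rad at rest that puts it near 0.011 rad, under the 0.014 limit. This is an estimate, because I could not read the lid angle directly.
  - The arm is clear, about 0.13 m above the handle.
- **Disagreements:**
  - My first lid-drop check, an image correlation, showed almost no movement. I relied on the edge brightness profiles instead.
  - The scene camera placed the handle about 8 mm off the wrist camera's position in y. I used the wrist camera.
- **Bystanders:** I did not re-measure the jar, spray, vase and spool at the end. I planned no move to touch them and saw no unexpected contact forces.

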